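Hook the dropped pastry cutter out of the gap at the pass

TASK

The round pastry cutter with the arched handle has dropped into the narrow gap between the two low steel housings. Take the bent rod from the upturned pan, catch the cutter by its arch and lift it out, without touching it with your fingers or arm, and stand it upright on the plain flat top of the wider housing. Then lay the rod back on the pan where it lay, and leave the small oblong mould that is also in the gap alone.

Things in the scene. Friction and masses are not known exactly. Their poses are not given: they have to be found in the camera images.
- hook_grip (a point): Bent rod: centre of the width (18 mm) and height (28 mm) of its straight black handle, near its balance, 170 g. x along the handle to the rod, z up; handle spans x -90 to +50 mm. It lies on the top (168 x 100 mm, 150 mm above the counter, centre about 20 mm behind this point) of a fixed upturned steel pan, the rod hanging free past the pan's edge that is farther from the robot. It goes back so.
- hook_foot (a point): Where the arch should hang: middle of the rod's level foot, 120 mm ahead (x) of the grip point and 126 mm below it; same axes. The rod is round, 7 mm thick: level from the handle, straight down at 20 mm behind this point, then the foot, level in +x, to 18 mm ahead of it; from there the end turns up to 28 mm ahead and 14 mm higher (centre lines).
- cutter: Steel pastry cutter, 60 g, upright in the gap, nearer or farther than the mould. Origin: centre of underside, z up. Open ring 40 mm across, 26 mm high, with an arch of 12 mm wide, 3 mm thick strap over it, 69 mm high in all. The opening under the arch faces along x (either way), within 20 degrees of the gap's length; 33 mm wide (y), from 26 mm up to 66 mm in the middle, 60 mm at the sides.
- station: Two fixed steel housings, 300 mm long (x), 100 mm high, with a straight gap 52 mm wide along x between them, open above and at both ends. Origin: middle of the gap, on the counter (its floor); x along the gap away from the robot, y left, z up. The wider housing, with the plain flat top, is at y = 26 to 146 mm; the narrower, with three lids up to 10 mm high on it, at y = -26 to -116 mm.
- mould: Small plain oblong aluminium loaf mould, open on top, without handle, 60 mm long (along the gap), 36 mm wide, 24 mm high, standing in the gap with its centre 70 to 180 mm from the cutter's; to be left where it is. Origin: centre of its underside.
Mind the look-alikes: they are no part of the job. Of the things shaped like the part that bears hook_grip, the black one is meant.

How it is judged (in metres and radians):
On the way:
1. the cutter hangs by its arch on the rod's foot, lifted clear out of the gap (height (world z) of cutter above 0.105 m and x of cutter in the frame of hook_grip between 0.08 and 0.16 m and z of cutter in the frame of hook_grip between -0.21 and -0.165 m), for 0.2 s.
At the end, for the whole second after the job is handed in: Cutter upright (within 10 degrees), still, on the wider housing's flat top, centre 10 mm or more inside its edges; rod's handle flat on the pan, grip point within 45 mm of its start; mould within 20 mm of its start; cutter never touched by fingers or arm (x of cutter in the frame of station between -0.14 and 0.14 m and y of cutter in the frame of station between 0.036 and 0.136 m and height (world z) of cutter between 0.094 and 0.106 m and angle between cutter's own z axis and vertical below 0.17 rad and linear speed of cutter below 0.03 m/s and distance of hook_grip from where it was at the start of the episode below 0.045 m and angle between hook_grip's own z axis and vertical below 0.2 rad and distance of mould from where it was at the start of the episode below 0.02 m).
It fails at once if the fingers or the arm touch the cutter (contact force between any of the fingers, the arm and cutter above 0.5 N).
It fails at once if the mould is moved by more than 20 mm (distance of mould from where it was at the start of the episode above 0.02 m).
It also fails if it takes over 56 s, if anything falls off the work surface, if the arm or the gripper's body presses on something with over 40 N, if the wrist force passes 120 N, or if a joint passes its speed limit or range.

ROBOT

A 6-joint arm with a two-finger parallel gripper is mounted at the origin on the work surface. World frame = base frame: x ahead of the robot, y to its left, z up, the work surface at z = 0. Lengths are in mm, angles in rad, forces in N, time in s.
With the tool pointing down it reaches from about 350 to 875 mm from the base axis. Payload 4.2 kg.
Tool frame: the origin (TCP) lies between the finger pads; the fingertips stand 11 mm ahead of it and the grasp point (between the pads) lies 8 mm behind it; z points along the fingers, y is the direction in which the jaws open and shut (so a half turn about z gives the same grasp; the last joint's range is limited). The gripper opens to 85 mm and grips with 20 to 120 N. Pads are 22 mm wide; open, the fingers measure 114 mm over their backs; the gripper's body (76 mm by 85 mm) begins 54 mm behind the grasp point. The pads swing forward as they close: fully open they stand 13 mm farther back than shut.
Start: joints at [-1.045, 0.385, 0.008, 0, -1.194, -0.259], TCP at [164.795, -602.861, 242.312] pointing down, gripper open.
Joint ranges: [-3.14, 3.14], [-1.21, 2.06], [-1.07, 1.41], [-3.16, 2.05], [-2.99, -0.16], [-3.1, 3.1]. Speed limits (rad/s): [2.79, 2.79, 3.14, 3.14, 3.14, 3.14].

INTERFACE

Orientations are given as a unit quaternion [x, y, z, w].
In Python, from bench import * gives the robot as it stands.
- The arm moves only by the tool servo_tool, never from a script. Its argument "rows" is a list of rows, each a list of 7 numbers: the opening, from 0 (shut) to 1 (fully open), then the shift along the tool's x, y, z in cm, then the turn, a rotation vector about the tool's x, y, z in degrees. A call has 1 to 12 rows; each row shifts and turns the commanded pose from where the row before left it, along the tool's axes as they then stand; what a row does not reach is not made up. A row lasts 1/10 s, in which the tool goes at most 50 mm and 8.59 degrees, less where a joint would pass 70% of its speed; a pose out of reach is approached as far as the arm can. A call is refused whole if a number of a shift passes 5 or a number of a turn 8.59, either way. A call with a gripper value outside its range is refused whole. The fingers move at their own pace and stop on an object; the grip force is fixed at half the most. Time passes only in rows, so rows that do not move let the fingers close. It gives the time, the measured TCP pose, the force and the opening at its end, in the units of the state.
- read_state(): the state, without advancing time (a new reading comes with each control period).
- get_image(name): name is "scene" or "top"; returns a dict with "image" (420x560x3 uint8, red, green, blue), "mtx" (3x3 intrinsics, pixels), "extrinsics" (4x4, takes a point from camera to world coordinates). Camera axes: x right, y up, looking along -z (the intrinsics and any distortion apply to the point x, -y, -z); pixel columns grow to the right and rows downward; lengths in mm; the calibration is good to about 2 mm. A picture is of the moment at which its call begins. There is no depth.
- job_done(): hands the job in, once; it reports no verdict.
The state is a dict: "clock": time; "joints": joint angles; "joint_vel": joint speeds; "joint_efforts": joint torques, N m; "position": TCP position; "ee_rot": TCP orientation; "contact_force": force on the tool from outside, world axes, zero at the start; "wrist_torque": the same for the moment, N m; "gripper_width": finger opening in mm.
Only numpy, scipy, OpenCV 4.12 (cv2) and the standard library are available. Lean on these libraries where they do the work, as an engineer would, in place of code of your own. Each camera call takes 0.05 s, during which the arm holds its last target. There are 200 camera calls.

## Working session

There is one attempt and no reset: what is moved stays moved. The work goes in short steps, Python scripts to look and compute and a tool call to move; the robot and the scene stay as the last step left them, time stands still between calls to the robot, and variables do not carry over. Pictures are saved under pics/ and viewed, about 8 in all and at most 12, crops included, and the job is handed in when it is done.

Besides the shell and the picture viewer there is one more tool, called after "Request:" as a command line: name --pt "numbers of a row" for each row, then --argument value for the rest. servo_tool: Moves the arm, as the interface text tells. Its arguments: {"type":"object","properties":{"rows":{"type":"array","items":{"type":"array","items":{"type":"number"}}}},"required":["rows"]}

```bash
mkdir -p pics; ls; python3 - <<'E'
from bench import *
import cv2,pickle
d={n:get_image(n) for n in("scene","top")}
pickle.dump(d,open("pics/d0.pkl","wb"))
for n in d:
    cv2.imwrite(f"pics/{n}0.png",cv2.cvtColor(d[n]["image"],cv2.COLOR_RGB2BGR)); print(n,d[n]["mtx"].round(1).tolist(),d[n]["extrinsics"].round(3).tolist())
s=read_state();print(s)
E
```

```text
pics
scene [[491.6, 0.0, 291.3], [0.0, 491.6, 215.2], [0.0, 0.0, 1.0]] [[-0.188, -0.812, 0.553, 1204.212], [0.982, -0.162, 0.096, 10.002], [0.011, 0.561, 0.828, 1325.43], [0.0, 0.0, 0.0, 1.0]]
top [[501.8, 0.0, 291.2], [0.0, 501.8, 210.0], [0.0, 0.0, 1.0]] [[0.016, 0.998, -0.06, 305.769], [-1.0, 0.016, -0.006, -136.504], [-0.005, 0.06, 0.998, 1604.289], [0.0, 0.0, 0.0, 1.0]]
{'clock': 0.1, 'joints': array([-1.04541884e+00,  3.85464750e-01,  6.79729241e-03, -4.34054807e-04,
       -1.19399890e+00, -2.58589300e-01]), 'joint_vel': array([ 1.73730984e-04, -3.36450842e-03,  8.87728012e-04,  1.84900192e-03,
       -1.34844947e-03, -2.06393052e-05]), 'joint_efforts': array([-6.08446226e-04, -3.93319881e+01,  1.88929367e+01,  4.19798300e+00,
       -2.61619258e-03,  9.91402885e-06]), 'position': array([ 164.65803033, -602.41630422,  241.35371211]), 'ee_rot': array([-1.32919451e-01,  9.91126382e-01,  9.41159733e-04, -1.70768389e-04]), 'contact_force': array([-0.04568907, -0.7064197 , -0.188866  ]), 'wrist_torque': array([-0.0271572 , -0.01315482,  0.03902662]), 'gripper_width': 85.68919755490381}
```

View pics/scene0.png

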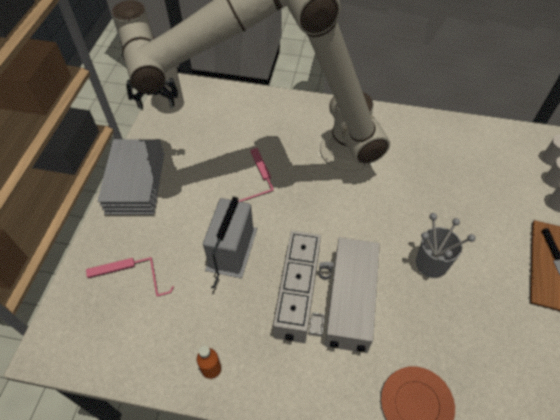

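View pics/top0.png

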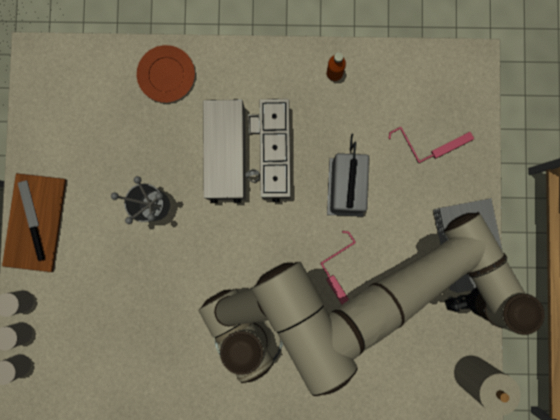

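Candidates for the bent rod: the black handle on the pan (top 352,180; scene 228,218), and two pink ones on the counter (top 335,275 and 440,150; scene 262,170 and 125,265). I choose the black one. The cutter is at about top (253,174) and the mould at about top (254,124). Next is a close crop to check and measure.

```bash
python3 - <<'E'
import cv2,pickle,numpy as np
d=pickle.load(open("pics/d0.pkl","rb"))
bgr=lambda n:cv2.cvtColor(d[n]["image"],cv2.COLOR_RGB2BGR)
a=cv2.resize(bgr("top")[90:225,195:385],None,fx=4,fy=4,interpolation=cv2.INTER_CUBIC)
b=cv2.resize(bgr("scene")[190:355,195:395],None,fx=3.6,fy=3.6,interpolation=cv2.INTER_CUBIC)
for im,x0,y0,f in((a,195,90,4),(b,195,190,3.6)):
    for x in range(x0+5,x0+200,20):cv2.putText(im,str(x),(int((x-x0)*f),10),0,.35,(0,0,255));cv2.line(im,(int((x-x0)*f),12),(int((x-x0)*f),18),(0,0,255))
    for y in range(-(-y0//20)*20,y0+165,20):cv2.putText(im,str(y),(0,int((y-y0)*f)),0,.35,(0,0,255));cv2.line(im,(22,int((y-y0)*f)),(30,int((y-y0)*f)),(0,0,255))
cv2.imwrite("pics/ca.png",a);cv2.imwrite("pics/cb.png",b)
E
```

```text
(no output)
```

View pics/ca.png

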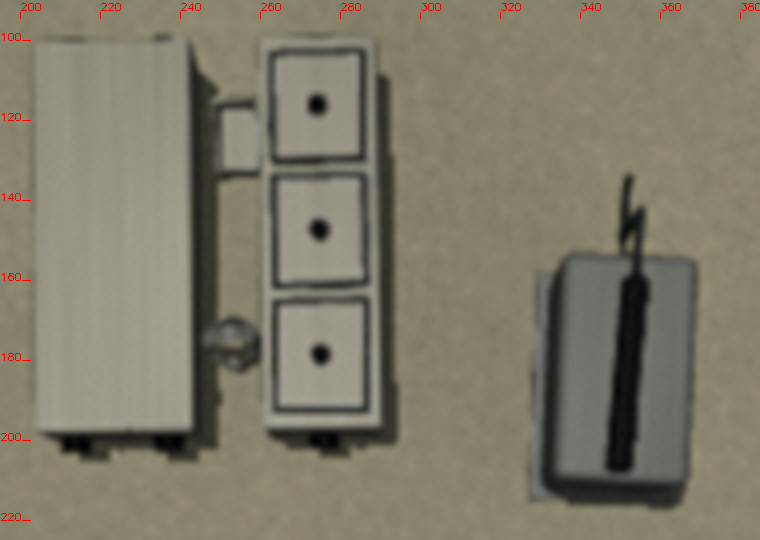

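View pics/cb.png

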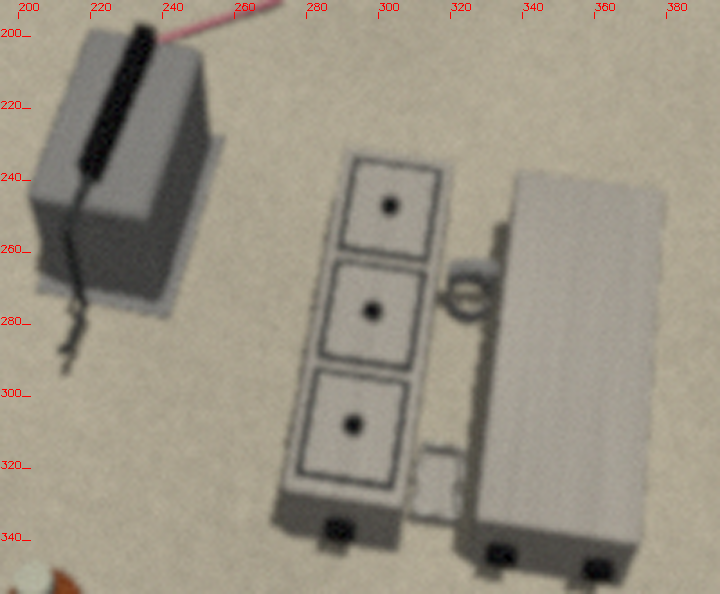

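```bash
cat > h.py <<'E'
import cv2,pickle,numpy as np
def ray(c,p):
    K,E=c["mtx"],c["extrinsics"]; r=np.linalg.inv(K)@[p[0],p[1],1.]
    return E[:3,3],E[:3,:3]@[r[0],-r[1],-r[2]]
def onz(c,p,z):
    o,v=ray(c,p); return (o+v*(z-o[2])/v[2]).round(1)
def tri(c1,p1,c2,p2):
    o1,v1=ray(c1,p1);o2,v2=ray(c2,p2)
    t=np.linalg.lstsq(np.c_[v1,-v2],o2-o1,rcond=None)[0]
    a,b=o1+v1*t[0],o2+v2*t[1]; return ((a+b)/2).round(1),np.linalg.norm(a-b).round(1)
def proj(c,P):
    E=c["extrinsics"];q=E[:3,:3].T@(np.array(P,float)-E[:3,3]);u=c["mtx"]@[q[0],-q[1],-q[2]];return (u[:2]/u[2]).round(1)
E
python3 - <<'E'
from h import *
d=pickle.load(open("pics/d0.pkl","rb"));t,s=d["top"],d["scene"]
for p in[(204,197.5),(242.8,197.5),(204,100.5),(242,100.5),(261,197.5),(288,197.5),(260.5,100.5),(289,100.5)]:print("T",p,onz(t,p,100))
for p in[(338,238),(380,243),(327,335),(372,341),(291,232),(320,235),(272,325),(306,329)]:print("S",p,onz(s,p,100))
for n,c,p in[("T",t,(350,207.5)),("T",t,(354,158.5)),("S",s,(219,238)),("S",s,(235,199.5))]:print(n,p,onz(c,p,178))
print("arch",onz(t,(252.5,174.5),69),onz(s,(327,263),69),tri(t,(252.5,174.5),s,(327,263)))
print("ring T",onz(t,(253.2,175.5),13),onz(s,(325,272),13))
print("mould T",[onz(t,p,24) for p in((249.5,117),(259.5,115),(249.5,133.5))],[onz(s,p,24) for p in((315,316),(325,315),(309,335),(322,336))])
E
python3 - <<'E'
from h import *
d=pickle.load(open("pics/d0.pkl","rb"))
# cutter close crops
out=[]
for n,x,y in(("top",253,174),("scene",325,270)):
    im=cv2.cvtColor(d[n]["image"],cv2.COLOR_RGB2BGR)[y-16:y+16,x-20:x+20]
    out.append(cv2.resize(im,None,fx=9,fy=9,interpolation=cv2.INTER_CUBIC))
for n,x,y in(("top",352,155),("scene",218,265)):
    im=cv2.cvtColor(d[n]["image"],cv2.COLOR_RGB2BGR)[y-32:y+32,x-40:x+40]
    out.append(cv2.resize(im,(360,288),interpolation=cv2.INTER_CUBIC))
cv2.imwrite("pics/cc.png",np.vstack([np.hstack(out[:2]),np.hstack(out[2:])]))
E
```

```text
T (204, 197.5) [429.5 135.4 100. ]
T (242.8, 197.5) [431.3  18.6 100. ]
T (204, 100.5) [725.8 143.3 100. ]
T (242, 100.5) [727.5  27.5 100. ]
T (261, 197.5) [432.2 -36.2 100. ]
T (288, 197.5) [ 433.4 -117.4  100. ]
T (260.5, 100.5) [728.4 -28.8 100. ]
T (289, 100.5) [ 729.6 -115.6  100. ]
S (338, 238) [437.6  16.7 100. ]
S (380, 243) [430.7 138.9 100. ]
S (327, 335) [735.   28.5 100. ]
S (372, 341) [728.5 144.6 100. ]
S (291, 232) [ 444.1 -122.   100. ]
S (320, 235) [437.7 -36.6 100. ]
S (272, 325) [ 735.8 -116.7  100. ]
S (306, 329) [729.4 -27.6 100. ]
T (350, 207.5) [ 401.  -295.4  178. ]
T (354, 158.5) [ 541.8 -305.6  178. ]
S (219, 238) [ 549.8 -302.7  178. ]
S (235, 199.5) [ 415.4 -292.5  178. ]
arch [505.4  -6.5  69. ] [508.7  -3.   69. ] (array([505.9,  -4.6,  63.5]), np.float64(3.0))
ring T [509.5  -4.1  13. ] [509.2  -4.9  13. ]
mould T [array([695.7,  10.7,  24. ]), array([702.7, -21.1,  24. ]), array([642.5,   9.5,  24. ])] [array([657.5, -11.6,  24. ]), array([649.2,  15.5,  24. ]), array([715.4, -18.9,  24. ]), array([711.3,  16.6,  24. ])]
```

View pics/cc.png

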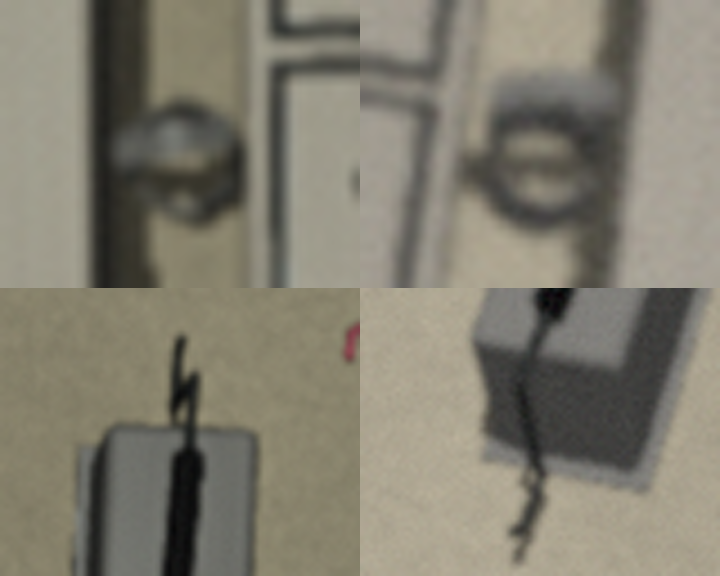

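Views: the black handle runs from about (350,207) to (354,158) in top. The cutter ring is centred at top (254,176), with its arch turned about +12°. The mould is at the far end of the gap. I will grasp at about (493,-301), then turn the rod round so it enters from the far side of the cutter, where reach is comfortable.

Request:
servo_tool --pt "1 -3.3 1.7 0 0 0 0" --pt "1 -3.3 1.7 0 0 0 0" --pt "1 -3.3 1.7 0 0 0 0" --pt "1 -3.3 1.7 0 0 0 0" --pt "1 -3.3 1.7 0 0 0 0" --pt "1 -3.3 1.7 0 0 0 0" --pt "1 -3.3 1.7 0 0 0 0" --pt "1 -3.3 1.7 0 0 0 0" --pt "1 -3.3 1.7 0 0 0 0" --pt "1 -3.3 1.7 0 0 0 0" --pt "1 -3.3 1.7 0 0 0 0" --pt "1 -3.3 1.7 0 0 0 0"

```text
clock: 1.3
position: [493.7, -300.3, 241.9]
ee_rot: [-0.133, 0.991, 0.0, -0.0]
contact_force: [0.7, 0.7, 0.1]
gripper_width: 85.1
```

Request:
servo_tool --pt "1 0 0 0 0 0 6.5" --pt "1 0 0 0 0 0 6.5" --pt "1 0 0 0 0 0 6.5" --pt "1 0 0 0 0 0 0" --pt "1 0 0 0 0 0 0"

```text
clock: 1.8
position: [492.8, -301.6, 241.9]
ee_rot: [0.036, 0.999, 0.0, -0.0]
contact_force: [-1.0, -0.2, -0.3]
gripper_width: 85.1
```

```bash
cat > go.py <<'E'
# usage: go.py X Y Z heading_deg -> tool-frame move still to make
import sys
from bench import *
from scipy.spatial.transform import Rotation as R
import numpy as np
s=read_state();r=R.from_quat(s["ee_rot"]);x=r.as_matrix()[:,0]
h=np.degrees(np.arctan2(x[1],x[0]))
print("t",s["clock"],"pos",s["position"].round(1),"h",h.round(2),"tilt z",r.as_matrix()[:,2].round(3),"F",s["contact_force"].round(1),"w",round(s["gripper_width"],1),"j",s["joints"].round(2))
if len(sys.argv)>1:
    T=[float(a) for a in sys.argv[1:]]
    print("tool shift cm",(r.inv().apply(np.array(T[:3])-s["position"])/10).round(2),"turn z",round((h-T[3]+180)%360-180,2))
E
python3 go.py 493 -301 165 175.8
```

```text
t 1.8 pos [ 492.8 -301.6  241.9] h 175.91 tilt z [-0.001  0.    -1.   ] F [-1.  -0.2 -0.3] w 85.1 j [-0.27  0.31 -0.11 -0.   -1.15 -1.37]
tool shift cm [-0.02  0.06  7.69] turn z 0.11
```

Request:
servo_tool --pt "1 0 0 2 0 0 0" --pt "1 0 0 2 0 0 0" --pt "1 0 0 2 0 0 0" --pt "1 0 0 1 0 0 0" --pt "1 0 0 0.7 0 0 0" --pt "0 0 0 0 0 0 0" --pt "0 0 0 0 0 0 0" --pt "0 0 0 0 0 0 0" --pt "0 0 0 0 0 0 0" --pt "0 0 0 0 0 0 0" --pt "0 0 0 0 0 0 0"

```text
clock: 2.9
position: [493.4, -301.9, 166.2]
ee_rot: [0.037, 0.999, -0.0, 0.001]
contact_force: [-0.1, -0.1, 2.1]
gripper_width: 16.7
```

Request:
servo_tool --pt "0 0 0 -1 0 0 0" --pt "0 0 0 -2 0 0 0" --pt "0 0 0 -3 0 0 0" --pt "0 0 0 -3 0 0 0" --pt "0 0 0 -3 0 0 0" --pt "0 0 0 -2 0 0 0" --pt "0 0 0 -1 0 0 0" --pt "0 0 0 0 0 0 0"

```text
clock: 3.7
position: [493.2, -301.7, 316.5]
ee_rot: [0.037, 0.999, -0.0, 0.001]
contact_force: [-0.1, -0.6, -1.8]
gripper_width: 17.0
```

```bash
python3 go.py 676 -2 316 1.7; python3 - <<'E'
from bench import *
import cv2,pickle
d={n:get_image(n) for n in("scene","top")}
pickle.dump(d,open("pics/d1.pkl","wb"))
import numpy as np
o=[]
for n,x,y in(("top",345,150),("scene",215,270)):
    im=cv2.cvtColor(d[n]["image"],cv2.COLOR_RGB2BGR)[y-80:y+80,x-50:x+50]
    o.append(cv2.resize(im,(375,600),interpolation=cv2.INTER_CUBIC))
cv2.imwrite("pics/lift.png",np.hstack(o))
E
```

```text
t 3.7 pos [ 493.2 -301.7  316.5] h 175.79 tilt z [ 0.002 -0.    -1.   ] F [-0.1 -0.6 -1.8] w 17.0 j [-0.27  0.26  0.01 -0.   -1.32 -1.38]
tool shift cm [-16.02  31.23   0.08] turn z 174.09
```

View pics/lift.png

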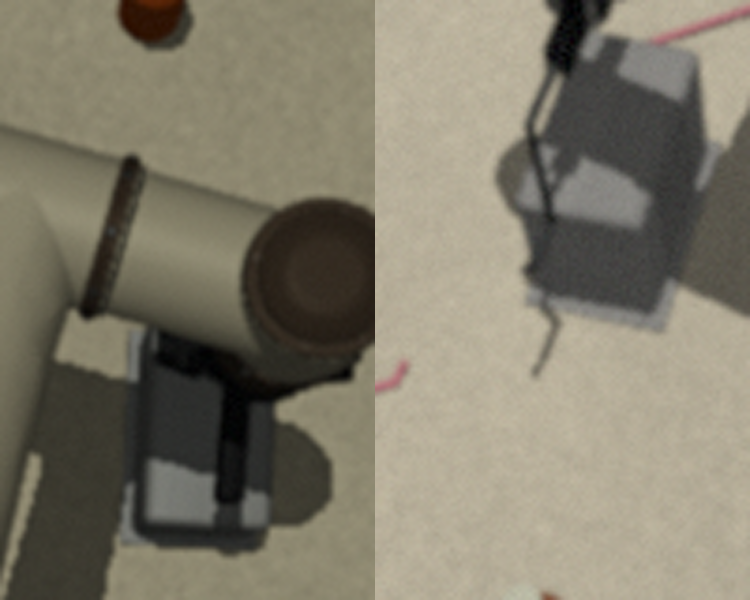

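```bash
python3 - <<'E'
from h import *
d=pickle.load(open("pics/d1.pkl","rb"));s=d["scene"]
a=np.radians(-4.2);X=np.array([np.cos(a),np.sin(a),0])
g=np.array([493.2,-301.7,314.3])
for off in(-10,0,10):
    P=[g+X*(off+100),g+X*(off+100)-[0,0,126],g+X*(off+120)-[0,0,126],g+X*(off+138)-[0,0,126],g+X*(off+148)-[0,0,112]]
    print(off,[proj(s,p).tolist() for p in P])
im=cv2.cvtColor(s["image"],cv2.COLOR_RGB2BGR)
cv2.imwrite("pics/z.png",cv2.resize(im[200:280,175:255],None,fx=7,fy=7,interpolation=cv2.INTER_CUBIC))
# dark-pixel column of the rod per row
g=im.astype(int).sum(2)
for y in range(214,266,3):
    r=g[y,198:222];print(y,198+int(r.argmin()),int(r.min()),end="; ")
E
```

```text
-10 [[207.1, 220.0], [213.2, 246.0], [210.6, 252.3], [208.2, 258.0], [206.2, 258.7]]
0 [[205.6, 223.2], [211.9, 249.2], [209.3, 255.5], [206.9, 261.3], [204.8, 261.9]]
10 [[204.2, 226.6], [210.6, 252.3], [208.0, 258.7], [205.5, 264.5], [203.4, 265.2]]
214 217 191; 217 215 193; 220 216 192; 223 212 192; 226 206 163; 229 207 126; 232 207 158; 235 209 171; 238 209 168; 241 210 142; 244 211 152; 247 211 103; 250 211 159; 253 210 170; 256 210 167; 259 208 162; 262 207 158; 265 210 177;
```

View pics/z.png

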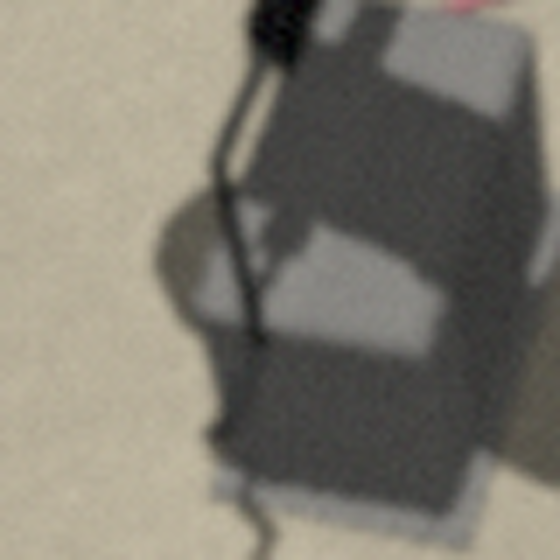

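The rod hangs as expected: its lower corner is at (212,249) and foot end at (206.5,262), so the grip point is within about 2 mm of the TCP. Now I turn it about 192° the allowed way.

Request:
servo_tool --pt "0 0 0 0 0 0 -8" --pt "0 0 0 0 0 0 -8" --pt "0 0 0 0 0 0 -8" --pt "0 0 0 0 0 0 -8" --pt "0 0 0 0 0 0 -8" --pt "0 0 0 0 0 0 -8" --pt "0 0 0 0 0 0 -8" --pt "0 0 0 0 0 0 -8" --pt "0 0 0 0 0 0 -8" --pt "0 0 0 0 0 0 -8" --pt "0 0 0 0 0 0 -8" --pt "0 0 0 0 0 0 -8"

```text
clock: 5.0
position: [492.4, -301.3, 313.1]
ee_rot: [0.72, -0.694, -0.002, 0.001]
contact_force: [-0.3, -0.0, -2.1]
gripper_width: 16.8
```

Request:
servo_tool --pt "0 0 0 0 0 0 -8" --pt "0 0 0 0 0 0 -8" --pt "0 0 0 0 0 0 -8" --pt "0 0 0 0 0 0 -8" --pt "0 0 0 0 0 0 -8" --pt "0 0 0 0 0 0 -8" --pt "0 0 0 0 0 0 -8" --pt "0 0 0 0 0 0 -8" --pt "0 0 0 0 0 0 -8" --pt "0 0 0 0 0 0 -8" --pt "0 0 0 0 0 0 -8" --pt "0 0 0 0 0 0 -8"

```text
clock: 6.2
position: [492.4, -301.3, 313.1]
ee_rot: [0.997, 0.071, -0.002, -0.001]
contact_force: [-0.2, -0.4, -1.9]
gripper_width: 17.4
```

```bash
python3 go.py 677 15 316 8
```

```text
t 6.2 pos [ 492.4 -301.3  313.1] h 8.11 tilt z [-0.004  0.002 -1.   ] F [-0.2 -0.4 -1.9] w 17.4 j [-0.27  0.26  0.01 -0.   -1.32  1.98]
tool shift cm [ 22.73 -28.71  -0.3 ] turn z 0.11
```

Request:
servo_tool --pt "0 1 -1.3 0 0 0 0" --pt "0 2 -2.6 0 0 0 0" --pt "0 2.5 -3.2 0 0 0 0" --pt "0 2.5 -3.2 0 0 0 0" --pt "0 2.5 -3.2 0 0 0 0" --pt "0 2.5 -3.2 0 0 0 0" --pt "0 2.5 -3.2 0 0 0 0" --pt "0 2.5 -3.2 0 0 0 0" --pt "0 2.5 -3.2 0 0 0 0" --pt "0 2 -2.5 0 0 0 0" --pt "0 0 0 0 0 0 0" --pt "0 0 0 0 0 0 0"

```text
clock: 7.4
position: [676.7, 15.6, 313.2]
ee_rot: [0.998, 0.068, -0.002, 0.0]
contact_force: [0.1, 0.1, -1.2]
gripper_width: 16.9
```

```bash
python3 go.py 674.3 18.4 162 8
```

```text
t 7.4 pos [676.7  15.6 313.2] h 7.81 tilt z [-0.004 -0.001 -1.   ] F [ 0.1  0.1 -1.2] w 16.9 j [ 0.26  0.44  0.28 -0.   -1.41  1.45]
tool shift cm [-0.14 -0.31 15.12] turn z -0.19
```

Request:
servo_tool --pt "0 -0.1 -0.3 1 0 0 0" --pt "0 0 0 2 0 0 0" --pt "0 0 0 2 0 0 0" --pt "0 0 0 2 0 0 0" --pt "0 0 0 2 0 0 0" --pt "0 0 0 0.5 0 0 0" --pt "0 0 0 0 0 0 0" --pt "0 0 0 0 0 0 0"

```text
clock: 8.2
position: [675.9, 16.6, 221.5]
ee_rot: [0.998, 0.068, 0.001, 0.0]
contact_force: [-0.4, -0.7, -1.4]
gripper_width: 16.8
```

```bash
python3 go.py 674.3 18.4 164.5 8; cat > look.py <<'E'
import sys,cv2,pickle,numpy as np
from bench import *
d={n:get_image(n) for n in("scene","top")};pickle.dump(d,open(f"pics/{sys.argv[1]}.pkl","wb"))
o=[]
for n,x,y in(("top",250,150),("scene",325,270)):
    im=cv2.cvtColor(d[n]["image"],cv2.COLOR_RGB2BGR)[y-50:y+50,x-33:x+33]
    o.append(cv2.resize(im,(396,600),interpolation=cv2.INTER_CUBIC))
cv2.imwrite(f"pics/{sys.argv[1]}.png",np.hstack(o))
E
python3 look.py a1
```

```text
t 8.2 pos [675.9  16.6 221.5] h 7.75 tilt z [ 0.002 -0.    -1.   ] F [-0.4 -0.7 -1.4] w 16.8 j [ 0.26  0.48  0.11  0.   -1.2   1.44]
tool shift cm [-0.14 -0.2   5.7 ] turn z -0.25
```

View pics/a1.png

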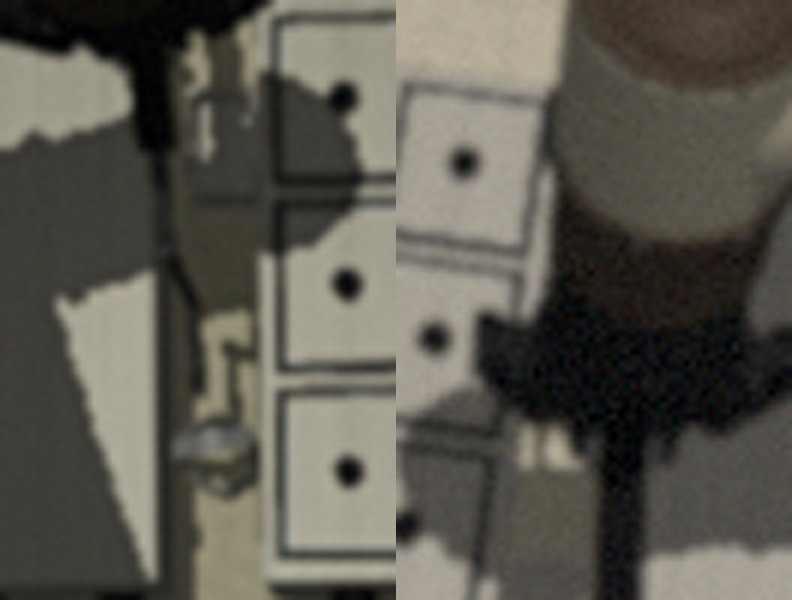

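```bash
python3 - <<'E'
from h import *
t=pickle.load(open("pics/a1.pkl","rb"))["top"]
print("tip meas",onz(t,(250.7,165),107),"tip pred px",proj(t,(529.2,-3.4,107)),"corner meas",onz(t,(250,151.5),93.3),"pred",proj(t,(675.9-99.1,16.6-13.5,93.3)), "px", "arch L/R",onz(t,(246.5,175),66),onz(t,(258,172.5),66))
E
```

```text
tip meas [529.1  -3.8 107. ] tip pred px [250.6 165. ] corner meas [5.725e+02 5.000e-01 9.330e+01] pred [249.2 150.1] px arch L/R [504.   12.2  66. ] [512.3 -23.1  66. ]
```

Request:
servo_tool --pt "0 0 0 1.5 0 0 0" --pt "0 0 0 1.5 0 0 0" --pt "0 0 0 1.5 0 0 0" --pt "0 0 0 1 0 0 0" --pt "0 0 0 0 0 0 0" --pt "0 0 0 0 0 0 0" --pt "0 0 0 0 0 0 0"

```text
clock: 9.0
position: [676.2, 17.1, 166.6]
ee_rot: [0.998, 0.068, 0.001, -0.0]
contact_force: [1.1, -0.5, -0.6]
gripper_width: 17.1
```

```bash
python3 go.py 675.5 16.7 164.5 7.75
```

```text
t 9.0 pos [676.2  17.1 166.6] h 7.8 tilt z [ 0.002  0.    -1.   ] F [ 1.1 -0.5 -0.6] w 17.1 j [ 0.26  0.53  0.04  0.   -1.08  1.44]
tool shift cm [-0.08  0.03  0.21] turn z 0.05
```

Now slide in 4.9 cm with the foot at z≈36.

Request:
servo_tool --pt "0 -0.5 0 0.2 0 0 0" --pt "0 -0.7 0 0 0 0 0" --pt "0 -0.7 0 0 0 0 0" --pt "0 -0.7 0 0 0 0 0" --pt "0 -0.7 0 0 0 0 0" --pt "0 -0.7 0 0 0 0 0" --pt "0 -0.6 0 0 0 0 0" --pt "0 -0.3 0 0 0 0 0" --pt "0 0 0 0 0 0 0" --pt "0 0 0 0 0 0 0"

```text
clock: 10.0
position: [627.2, 10.4, 163.4]
ee_rot: [0.998, 0.068, 0.0, 0.0]
contact_force: [0.6, -0.1, -0.8]
gripper_width: 17.2
```

```bash
python3 go.py 627 10 164.5 7.75; python3 look.py a2
```

```text
t 10.0 pos [627.2  10.4 163.4] h 7.79 tilt z [ 0.  0. -1.] F [ 0.6 -0.1 -0.8] w 17.2 j [ 0.27  0.45 -0.1   0.   -1.02  1.43]
tool shift cm [-0.02  0.04 -0.11] turn z 0.04
```

View pics/a2.png

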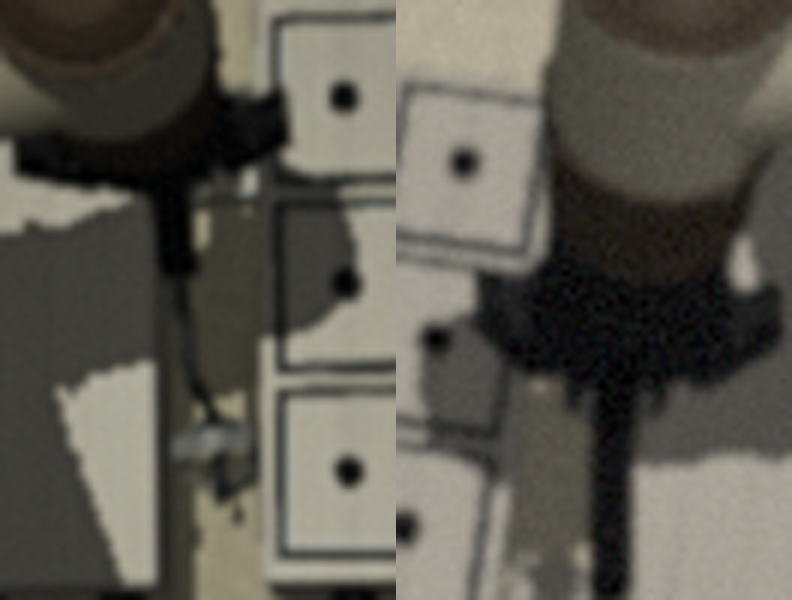

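Request:
servo_tool --pt "0 0 0 -1 0 0 0" --pt "0 0 0 -1 0 0 0" --pt "0 0 0 -0.5 0 0 0" --pt "0 0 0 -0.4 0 0 0" --pt "0 0 0 -0.5 0 0 0" --pt "0 0 0 -0.8 0 0 0" --pt "0 0 0 -1 0 0 0" --pt "0 0 0 -1 0 0 0" --pt "0 0 0 -1 0 0 0" --pt "0 0 0 -1 0 0 0" --pt "0 0 0 -1 0 0 0" --pt "0 0 0 -1 0 0 0"

```text
clock: 11.3
position: [626.9, 10.4, 266.2]
ee_rot: [0.998, 0.068, 0.0, -0.0]
contact_force: [-0.2, -0.0, -2.6]
gripper_width: 17.0
```

Request:
servo_tool --pt "0 0 0 -1 0 0 0" --pt "0 0 0 -1 0 0 0" --pt "0 0 0 -1 0 0 0" --pt "0 0 0 -1 0 0 0" --pt "0 0 0 -0.7 0 0 0" --pt "0 0 0 -0.4 0 0 0" --pt "0 0 0 -0.2 0 0 0" --pt "0 0 0 0 0 0 0" --pt "0 0 0 0 0 0 0" --pt "0 0 0 0 0 0 0" --pt "0 0 0 0 0 0 0" --pt "0 0 0 0 0 0 0"

```text
clock: 12.5
position: [626.9, 10.3, 318.1]
ee_rot: [0.998, 0.068, -0.0, 0.0]
contact_force: [0.2, 0.3, -2.0]
gripper_width: 16.6
```

```bash
python3 go.py 627 10 325 7.75; python3 look.py a3
```

```text
t 12.5 pos [626.9  10.3 318.1] h 7.78 tilt z [-0. -0. -1.] F [ 0.2  0.3 -2. ] w 16.6 j [ 0.27  0.35  0.14 -0.   -1.36  1.43]
tool shift cm [ 0.    0.03 -0.69] turn z 0.03
```

View pics/a3.png

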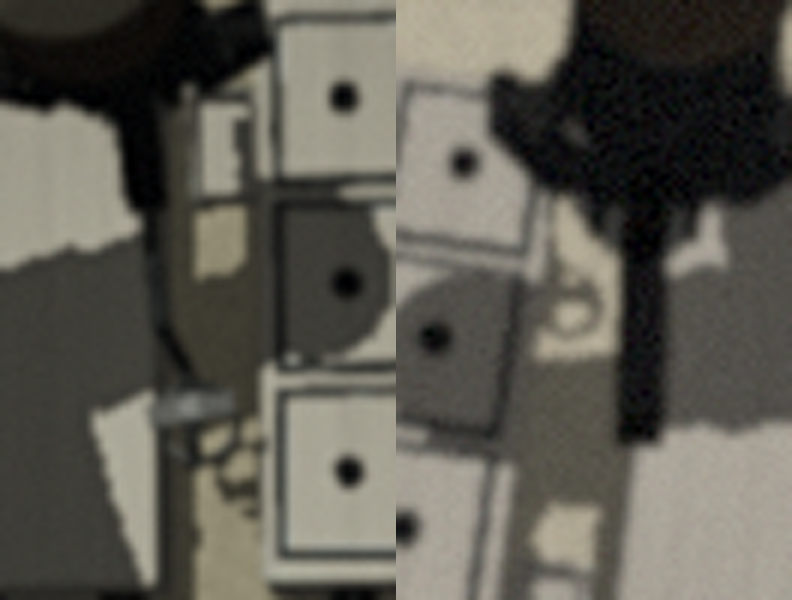

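The arch hangs on the foot, seen at top crop (193,407), with the cutter underside about 127 mm up. Now carry it gently over the wider housing.

Request:
servo_tool --pt "0 0.05 -0.15 0 0 0 0" --pt "0 0.1 -0.3 0 0 0 0" --pt "0 0.2 -0.5 0 0 0 0" --pt "0 0.25 -0.65 0 0 0 0" --pt "0 0.25 -0.65 0 0 0 0" --pt "0 0.25 -0.65 0 0 0 0" --pt "0 0.25 -0.65 0 0 0 0" --pt "0 0.25 -0.65 0 0 0 0" --pt "0 0.25 -0.65 0 0 0 0" --pt "0 0.25 -0.65 0 0 0 0" --pt "0 0.25 -0.65 0 0 0 0" --pt "0 0.25 -0.65 0 0 0 0"

```text
clock: 13.8
position: [643.7, 81.8, 318.3]
ee_rot: [0.998, 0.068, 0.0, 0.0]
contact_force: [-0.1, -0.5, -2.2]
gripper_width: 16.8
```

Request:
servo_tool --pt "0 0.2 -0.5 0 0 0 0" --pt "0 0.15 -0.4 0 0 0 0" --pt "0 0.1 -0.25 0 0 0 0" --pt "0 0.05 -0.15 0 0 0 0" --pt "0 0 0 0 0 0 0" --pt "0 0 0 0 0 0 0" --pt "0 0 0 0 0 0 0" --pt "0 0 0 0 0 0 0" --pt "0 0 0 0 0 0 0" --pt "0 0 0 0 0 0 0"

```text
clock: 14.8
position: [646.7, 94.7, 318.4]
ee_rot: [0.998, 0.068, 0.0, -0.0]
contact_force: [0.2, -0.8, -2.1]
gripper_width: 16.6
```

```bash
python3 go.py 647 95 295 7.75;  python3 - <<'E'
from h import *
t=pickle.load(open("pics/a3.pkl","rb"))["top"];print("arch at lift",onz(t,(249.2,167.8),196.4), "pred foot",626.9-118.9,10.3-16.2)
E
```

```text
t 14.8 pos [646.7  94.7 318.4] h 7.78 tilt z [ 0.  0. -1.] F [ 0.2 -0.8 -2.1] w 16.6 j [ 0.39  0.4   0.22  0.   -1.39  1.31]
tool shift cm [ 0.03 -0.02  2.34] turn z 0.03
arch at lift [507.8  -7.6 196.4] pred foot 508.0 -5.899999999999999
```

Request:
servo_tool --pt "0 0 0 0.3 0 0 0" --pt "0 0 0 0.6 0 0 0" --pt "0 0 0 0.6 0 0 0" --pt "0 0 0 0.4 0 0 0" --pt "0 0 0 0.2 0 0 0" --pt "0 0 0 0.2 0 0 0" --pt "0 0 0 0.2 0 0 0" --pt "0 0 0 0.2 0 0 0" --pt "0 0 0 0.2 0 0 0" --pt "0 0 0 0.2 0 0 0" --pt "0 0 0 0.2 0 0 0" --pt "0 0 0 0.3 0 0 0"

```text
clock: 16.0
position: [646.8, 94.8, 282.4]
ee_rot: [0.998, 0.068, 0.0, -0.0]
contact_force: [-0.5, 0.2, -1.9]
gripper_width: 16.7
```

Request:
servo_tool --pt "0 0 0 0.4 0 0 0" --pt "0 0 0 0.4 0 0 0" --pt "0 0 0 0.4 0 0 0" --pt "0 0 0 0.4 0 0 0" --pt "0 0 0 0.2 0 0 0" --pt "0 0 0 0 0 0 0" --pt "0 0 0 0 0 0 0" --pt "0 0 0 0 0 0 0"

```text
clock: 16.8
position: [646.8, 94.8, 264.6]
ee_rot: [0.998, 0.068, 0.0, -0.0]
contact_force: [-0.2, 0.8, -2.4]
gripper_width: 17.0
```

```bash
python3 go.py 694 101 264.5 7.75; python3 - <<'E'
import cv2,pickle,numpy as np
from bench import *
d={n:get_image(n) for n in("scene","top")};pickle.dump(d,open("pics/a4.pkl","wb"))
o=[]
for n,x,y in(("top",225,165),("scene",350,275)):
    im=cv2.cvtColor(d[n]["image"],cv2.COLOR_RGB2BGR)[y-40:y+40,x-25:x+25]
    o.append(cv2.resize(im,(375,600),interpolation=cv2.INTER_CUBIC))
cv2.imwrite("pics/a4.png",np.hstack(o))
E
```

```text
t 16.8 pos [646.8  94.8 264.6] h 7.78 tilt z [ 0.001  0.    -1.   ] F [-0.2  0.8 -2.4] w 17.0 j [ 0.39  0.42  0.12  0.   -1.27  1.31]
tool shift cm [4.76 0.02 0.01] turn z 0.03
```

View pics/a4.png

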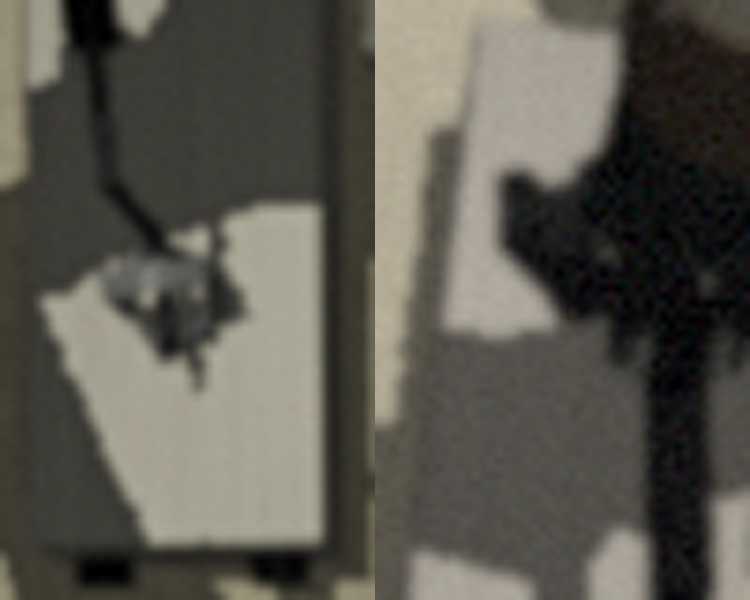

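```bash
python3 - <<'E'
from h import *
t=pickle.load(open("pics/a4.pkl","rb"))["top"]
print(onz(t,(220.7,161.3),169),onz(t,(222,165),120),"pred arch/rim/bottom px",[proj(t,(528,78.5,z)).tolist() for z in(169,126,100)])
E
```

```text
[529.3  77.5 169. ] [525.9  80.7 120. ] pred arch/rim/bottom px [[220.4, 161.7], [222.5, 164.0], [223.7, 165.3]]
```

The cutter is upright at about (528,79). Withdraw the rod 5.5 cm along its foot, then lift.

Request:
servo_tool --pt "0 0.2 0 0 0 0 0" --pt "0 0.5 0 0 0 0 0" --pt "0 0.6 0 0 0 0 0" --pt "0 0.6 0 0 0 0 0" --pt "0 0.6 0 0 0 0 0" --pt "0 0.6 0 0 0 0 0" --pt "0 0.6 0 0 0 0 0" --pt "0 0.6 0 0 0 0 0" --pt "0 0.6 0 0 0 0 0" --pt "0 0.6 0 0 0 0 0" --pt "0 0.4 0 0 0 0 0" --pt "0 0 0 0 0 0 0"

```text
clock: 18.1
position: [705.6, 102.9, 263.9]
ee_rot: [0.998, 0.068, -0.0, 0.0]
contact_force: [0.0, -0.3, -1.9]
gripper_width: 16.8
```

Request:
servo_tool --pt "0 0 0 -1 0 0 0" --pt "0 0 0 -2 0 0 0" --pt "0 0 0 -2 0 0 0" --pt "0 0 0 -2 0 0 0" --pt "0 0 0 -1.5 0 0 0" --pt "0 0 0 0 0 0 0" --pt "0 0 0 0 0 0 0"

```text
clock: 18.8
position: [704.8, 102.8, 349.7]
ee_rot: [0.998, 0.068, 0.0, -0.0]
contact_force: [0.7, -0.5, -1.7]
gripper_width: 16.7
```

```bash
python3 go.py 493.4 -301.9 350 175.8
```

```text
t 18.8 pos [704.8 102.8 349.7] h 7.79 tilt z [ 0.     0.001 -1.   ] F [ 0.7 -0.5 -1.7] w 16.7 j [ 0.37  0.5   0.46 -0.   -1.53  1.34]
tool shift cm [-26.43  37.24  -0.07] turn z -168.01
```

Request:
servo_tool --pt "0 -1 1.5 0 0 0 0" --pt "0 -2 2.8 0 0 0 0" --pt "0 -2.4 3.4 0 0 0 0" --pt "0 -2.4 3.4 0 0 0 0" --pt "0 -2.4 3.4 0 0 0 0" --pt "0 -2.4 3.4 0 0 0 0" --pt "0 -2.4 3.4 0 0 0 0" --pt "0 -2.4 3.4 0 0 0 0" --pt "0 -2.4 3.4 0 0 0 0" --pt "0 -2.4 3.4 0 0 0 0" --pt "0 -2.2 2.8 0 0 0 0" --pt "0 -2 2.3 0 0 0 0"

```text
clock: 20.0
position: [491.4, -296.9, 348.1]
ee_rot: [0.998, 0.067, -0.001, -0.001]
contact_force: [0.1, -0.3, -1.9]
gripper_width: 17.0
```

Request:
servo_tool --pt "0 0 0 0 0 0 8" --pt "0 0 0 0 0 0 8" --pt "0 0 0 0 0 0 8" --pt "0 0 0 0 0 0 8" --pt "0 0 0 0 0 0 8" --pt "0 0 0 0 0 0 8" --pt "0 0 0 0 0 0 8" --pt "0 0 0 0 0 0 8" --pt "0 0 0 0 0 0 8" --pt "0 0 0 0 0 0 8" --pt "0 0 0 0 0 0 8" --pt "0 0 0 0 0 0 8"

```text
clock: 21.2
position: [492.5, -295.3, 347.9]
ee_rot: [0.716, -0.698, -0.001, 0.0]
contact_force: [0.5, -0.2, -1.8]
gripper_width: 16.9
```

Request:
servo_tool --pt "0 0 0 0 0 0 8" --pt "0 0 0 0 0 0 8" --pt "0 0 0 0 0 0 8" --pt "0 0 0 0 0 0 8" --pt "0 0 0 0 0 0 8" --pt "0 0 0 0 0 0 8" --pt "0 0 0 0 0 0 8" --pt "0 0 0 0 0 0 8" --pt "0 0 0 0 0 0 8" --pt "0 0 0 0 0 0 8" --pt "0 0 0 0 0 0 8" --pt "0 0 0 0 0 0 8" --pt "0 0 0 0 0 0 0"

```text
invalid input at $.rows: expected 1 to 12 rows
```

```bash
python3 go.py 493.4 -301.9 168 175.8
```

```text
t 21.2 pos [ 492.5 -295.3  347.9] h -88.55 tilt z [-0.002  0.001 -1.   ] F [ 0.5 -0.2 -1.8] w 16.9 j [-0.26  0.25  0.07 -0.   -1.4   0.28]
tool shift cm [ 0.69 -0.12 17.99] turn z 95.65
```

Request:
servo_tool --pt "0 0.7 -0.1 0 0 0 0" --pt "0 0 0 0 0 0 8" --pt "0 0 0 0 0 0 8" --pt "0 0 0 0 0 0 8" --pt "0 0 0 0 0 0 8" --pt "0 0 0 0 0 0 8" --pt "0 0 0 0 0 0 8" --pt "0 0 0 0 0 0 8" --pt "0 0 0 0 0 0 8" --pt "0 0 0 0 0 0 8" --pt "0 0 0 0 0 0 8" --pt "0 0 0 0 0 0 8"

```text
clock: 22.4
position: [494.0, -302.8, 348.4]
ee_rot: [-0.032, 0.999, 0.0, -0.001]
contact_force: [0.4, 0.2, -1.8]
gripper_width: 16.6
```

Request:
servo_tool --pt "0 0 0 0 0 0 7.5" --pt "0 0 0 2 0 0 0" --pt "0 0 0 3 0 0 0" --pt "0 0 0 3 0 0 0" --pt "0 0 0 3 0 0 0" --pt "0 0 0 2 0 0 0" --pt "0 0 0 1 0 0 0" --pt "0 0 0 0 0 0 0" --pt "0 0 0 0 0 0 0"

```text
clock: 23.3
position: [494.9, -303.1, 210.2]
ee_rot: [0.032, 0.999, -0.0, 0.001]
contact_force: [0.6, -0.4, -1.7]
gripper_width: 17.0
```

```bash
python3 go.py 493.4 -301.9 167 175.8
```

```text
t 23.3 pos [ 494.9 -303.1  210.2] h 176.35 tilt z [ 0.001 -0.001 -1.   ] F [ 0.6 -0.4 -1.7] w 17.0 j [-0.27  0.33 -0.15  0.   -1.08 -1.36]
tool shift cm [0.16 0.11 4.32] turn z 0.55
```

Request:
servo_tool --pt "0 0.1 0.1 1 0 0 0.5" --pt "0 0 0 1 0 0 0" --pt "0 0 0 1 0 0 0" --pt "0 0 0 0.6 0 0 0" --pt "0 0 0 0.3 0 0 0" --pt "0 0 0 0.2 0 0 0" --pt "0 0 0 0.2 0 0 0" --pt "0 0 0 0 0 0 0" --pt "0 0 0 0 0 0 0"

```text
clock: 24.2
position: [493.6, -301.6, 166.6]
ee_rot: [0.037, 0.999, -0.0, 0.0]
contact_force: [0.1, -1.2, -2.5]
gripper_width: 16.8
```

Request:
servo_tool --pt "0 0 0 0.1 0 0 0" --pt "0 0 0 0 0 0 0" --pt "0 0 0 0 0 0 0"

```text
clock: 24.5
position: [493.7, -301.6, 166.2]
ee_rot: [0.037, 0.999, -0.0, 0.001]
contact_force: [-1.2, 1.8, 3.1]
gripper_width: 16.9
```

Contact with the pan (+3 N). Release and go up.

Request:
servo_tool --pt "0.5 0 0 0 0 0 0" --pt "0.7 0 0 0 0 0 0" --pt "1 0 0 0 0 0 0" --pt "1 0 0 0 0 0 0" --pt "1 0 0 0 0 0 0" --pt "1 0 0 -1 0 0 0" --pt "1 0 0 -2 0 0 0" --pt "1 0 0 -3 0 0 0" --pt "1 0 0 -3 0 0 0" --pt "1 0 0 -3 0 0 0"

```text
clock: 25.5
position: [493.4, -301.6, 287.4]
ee_rot: [0.037, 0.999, -0.0, 0.0]
contact_force: [0.5, -0.6, 0.0]
gripper_width: 85.8
```

Request:
servo_tool --pt "1 3 -3 0 0 0 0" --pt "1 3 -3 0 0 0 0" --pt "1 3 -3 0 0 0 0" --pt "1 3 -3 0 0 0 0" --pt "1 3 -3 0 0 0 0" --pt "1 3 -3 0 0 0 0" --pt "1 3 -3 0 0 0 0" --pt "1 0 0 0 0 0 0" --pt "1 0 0 0 0 0 0"

```text
clock: 26.4
position: [267.8, -496.1, 285.9]
ee_rot: [0.038, 0.999, -0.0, 0.0]
contact_force: [0.1, -0.1, -0.1]
gripper_width: 85.5
```

```bash
python3 go.py; python3 - <<'E'
import cv2,pickle,numpy as np
from bench import *
d={n:get_image(n) for n in("scene","top")};pickle.dump(d,open("pics/fin.pkl","wb"))
o=[]
for n,x,y in(("top",290,155),("scene",290,275)):
    im=cv2.cvtColor(d[n]["image"],cv2.COLOR_RGB2BGR)[y-90:y+90,x-100:x+100]
    o.append(cv2.resize(im,(400,360),interpolation=cv2.INTER_CUBIC))
cv2.imwrite("pics/fin.png",np.hstack(o))
E
```

```text
t 26.4 pos [ 267.8 -496.1  285.9] h 175.66 tilt z [ 0.001 -0.    -1.   ] F [ 0.1 -0.1 -0.1] w 85.5 j [-0.79  0.25 -0.07 -0.   -1.24 -0.86]
```

View pics/fin.png

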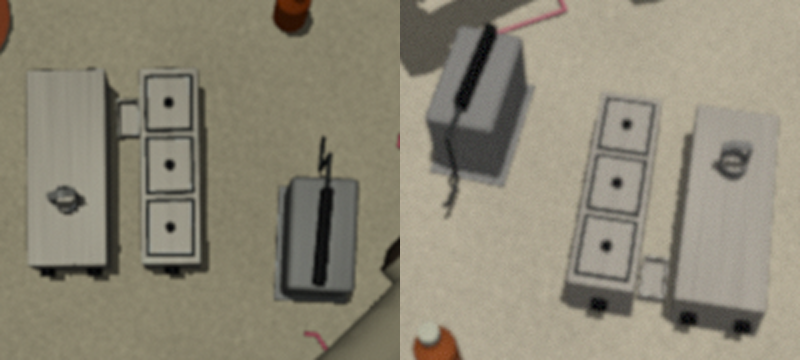

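The final views show the cutter standing on the wider housing (top crop 66,200; scene crop 733,160). The rod is back on the pan and the mould has not moved (top crop 129,119). Handing in.

```bash
python3 -c "
from bench import *
job_done()"
```

```text
the job is handed in; nothing more can be done
```

I lifted the cutter out of the gap by its arch with the black-handled rod and stood it on the wider housing. I then laid the rod back on the pan and handed in at about 26.5 s of the 56 s allowed.

- **Cutter:** it stands upright on the flat top at about (528, 79) mm world, near the middle of the housing's width. This was measured just before the rod was withdrawn. The final pictures, checked by eye, show it still upright there.
- **Lift:** it hung on the rod with its underside at about 127 mm by calculation. The arch was seen within 2 mm of the rod's foot.
- **Rod:** it was released with the tool at the pose where it was picked up, to within 1 mm. It lies on the pan as before.
- **Mould and touching:** the mould looks unmoved in the final pictures. The fingers and arm stayed well away from the cutter, and wrist force readings stayed below about 4 N.

One move call was refused for having 13 rows; I resent it split in two. No other check failed or disagreed.

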